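# Pack the desk gift set from the picking rack into its tray

## Task

Pack the gift set: move the four pieces standing in the row of the pale picking rack (candle jar, cream card box, blue packet, wooden stamp) into the dark presentation tray, each into the cork recess cut to its own outline, fully down on the felt and upright. Let no piece tip over on the way, and do not disturb the glass ball.

Things in the scene. Friction and masses are not known exactly. Their poses are not given: they have to be found in the camera images.
- candle_jar: Glass candle jar with a brown body and a brass-coloured lid, round, 56 mm in diameter, 78 mm high, 0.2 kg; grip it round the glass, which reaches to 67 mm. Stands in one bay of the picking rack, its underside 8 mm above the table; origin at the centre of its underside, z up. 
- card_box: Small plain cream card box with a fitted lid, 51 (x) x 65 (y) x 36 mm high, 50 g; the lid is fixed. Grip it across x. Stands in one bay of the picking rack, its underside 8 mm above the table; origin at the centre of its underside, z up. 
- packet: Blue card packet with a yellow label, standing on edge, 23 (x) x 62 (y) x 85 mm high, 40 g. Grip it across x. Stands in one bay of the picking rack, its underside 8 mm above the table; origin at the centre of its underside, z up. 
- stamp: Wooden hand stamp standing on its rubber face: block 29 (x) x 43 (y) x 19 mm high under a turned handle, 75 mm high in all, 50 g. The handle's knob is 28 mm thick between heights 37 and 75 mm, the neck below it 18 mm. Stands in one bay of the picking rack, its underside 8 mm above the table; origin at the centre of its underside, z up. 
- round_insert: Cork insert for the candle jar. One of four cork blocks, 102 (x) x 90.5 (y) x 18 mm, fixed in a row along y in the dark tray, in changing order. Origin: centre of the underside, 4 mm above the table. Recess centred, 12 mm deep, mouth bevelled 3 mm, felt floor 6 mm above this origin. Outline: a circle 68 mm in diameter.
- box_insert: Cork insert for the card box. One of four cork blocks, 102 (x) x 90.5 (y) x 18 mm, fixed in a row along y in the dark tray, in changing order. Origin: centre of the underside, 4 mm above the table. Recess centred, 12 mm deep, mouth bevelled 3 mm, felt floor 6 mm above this origin. Outline: a rectangle 63 (x) x 77 (y) mm, the largest rectangle of the four.
- slot_insert: Cork insert for the packet. One of four cork blocks, 102 (x) x 90.5 (y) x 18 mm, fixed in a row along y in the dark tray, in changing order. Origin: centre of the underside, 4 mm above the table. Recess centred, 12 mm deep, mouth bevelled 3 mm, felt floor 6 mm above this origin. Outline: a long narrow slot 35 (x) x 74 (y) mm.
- stamp_insert: Cork insert for the stamp. One of four cork blocks, 102 (x) x 90.5 (y) x 18 mm, fixed in a row along y in the dark tray, in changing order. Origin: centre of the underside, 4 mm above the table. Recess centred, 12 mm deep, mouth bevelled 3 mm, felt floor 6 mm above this origin. Outline: a small rectangle 41 (x) x 55 (y) mm.
- rack: Fixed pale plywood picking rack, 108 (x) x 388 (y) mm: four bays along y, 92 mm apart, floor 8 mm, dividers 18, long edges 16, end cheeks 34 mm above the table. The dark tray (118 x 384 mm, rim 25 mm high) lies within 0.24 rad of parallel, 15 to 21 cm nearer or farther. In both, fingers find room on the x sides. Origin: centre of the underside.
- ball: Fragile blue glass ball on a turned foot, loose, 64 mm in diameter and 89 mm high, standing to the right of the rows; to be left alone. Origin: centre of its underside.
Things that resemble listed ones, but are neither listed nor needed, are in the scene too. Of the things that look like the candle_jar, the smaller one is meant. What is shaped like the packet but purple is not meant.

How it is judged (in metres and radians):
At the end, for the whole second after the job is handed in: Each of the four pieces stands in the recess of its own insert: centre within 12 mm of the insert's, underside within 3 mm of the recess floor, upright within 0.12 rad, released and at rest (horizontal distance between candle_jar and round_insert below 0.012 m and z of candle_jar in the frame of round_insert between 0.003 and 0.009 m and angle between each of candle_jar, card_box, packet, stamp's own z axis and vertical below 0.12 rad and linear speed of each of candle_jar, card_box, packet, stamp below 0.02 m/s and angular speed of each of candle_jar, card_box, packet, stamp below 0.2 rad/s and horizontal distance between card_box and box_insert below 0.012 m and z of card_box in the frame of box_insert between 0.003 and 0.009 m and horizontal distance between packet and slot_insert below 0.012 m and z of packet in the frame of slot_insert between 0.003 and 0.009 m and horizontal distance between stamp and stamp_insert below 0.012 m and z of stamp in the frame of stamp_insert between 0.003 and 0.009 m); the robot touches nothing.
It fails at once if a piece of the set tips over (more than 0.7 rad) (angle between any of candle_jar, card_box, packet, stamp's own z axis and vertical above 0.7 rad).
It fails at once if the glass ball is disturbed (moved more than 15 mm or tilted more than 0.3 rad) (distance of ball from where it was at the start of the episode above 0.015 m or angle between ball's own z axis and vertical above 0.3 rad).
It also fails if it takes over 99 s, if anything falls off the work surface, if the arm or the gripper's body presses on something with over 40 N, if the wrist force passes 120 N, or if a joint passes its speed limit or range.

## Robot

A 6-joint arm with a two-finger parallel gripper is mounted at the origin on a cart in front of the work surface, level with it; the furniture and walls round the work are solid. World frame = base frame: x ahead of the robot, y to its left, z up, the work surface at z = 0. Lengths are in mm, angles in degrees, forces in N, time in s.
With the tool pointing down it reaches from about 300 to 850 mm from the base axis. Payload 4.2 kg.
Tool frame: the origin (TCP) lies midway between the tips of the shut fingers; the grasp point (between the pads) lies 19 mm behind it; z points along the fingers, y is the line along which they close (so a half turn about z gives the same grasp; the last joint's range is limited). The gripper opens to 91 mm and grips with 3 to 60 N. Pads are 32 mm wide; open, the fingers measure 118 mm over their backs; the gripper's body (76 mm by 178 mm) begins 60 mm behind the grasp point.
Start: joints at [70.359, 18.312, 89.639, -0, 72.044, -1.146], TCP at [182.406, 545.318, 213.976] pointing down, gripper open.
Joint ranges: [-177.97, 177.97], [-48.28, 115.42], [12.27, 149.76], [-77.06, 257.06], [2.81, 150.46], [-146.56, 146.56]. Speed limits (degrees/s): [147.25, 147.25, 180, 180, 180, 180].

## Interface

Orientations are given as [roll, pitch, yaw] about the fixed x, y, z axes, in that order (R = Rz(yaw) Ry(pitch) Rx(roll)).
In Python, from workcell import env gives the robot as it stands.
- The arm moves only by the shell command python3 -m jog 'ROWS' [FORCE]. ROWS is a JSON object of lists of equal length, an entry for each row: "jaw": the finger opening in mm, from 0 to 91.2; "slide": the shift along the tool's x, y, z in units of 30 mm (1.0 is 30 mm), a list of three; "spin": the turn about the tool's z in units of 8 degrees (1.0 is 8 degrees). In form: {"jaw": [jaw, ...], "slide": [[dx, dy, dz], ...], "spin": [spin, ...]}. A call has 1 to 10 rows; each row shifts and turns the commanded pose from where the row before left it, along the tool's axes as they then stand; what a row does not reach is not made up. A row lasts 1/10 s, in which the tool goes at most 50 mm and 8.59 degrees, less where a joint would pass 70% of its speed; a pose out of reach is approached as far as the arm can. A call is refused whole if a number of a shift passes 1 or a number of a turn 1, either way. A call with a gripper value outside its range is refused whole. The fingers move at their own pace and stop on an object; FORCE is the grip in N (left out, the last holds). Time passes only in rows, so rows that do not move let the fingers close. It gives the time, the measured TCP pose, the force, the opening and the grip force at its end, in the units of the state.
- env.state(): the state, without advancing time (a new reading comes with each control period).
- env.grab_frame(name): name is "scene" or "top" or "wrist"; returns the picture (480x640x3 uint8, red, green, blue); there is no depth.
- env.camera_model(name): a dict with "fx", "fy", "cx", "cy" (pixels), "D" ([k1, k2, p1, p2, k3] as OpenCV has them; the pictures are not rectified), "camera_from_world" (4x4, takes a point from world to camera coordinates). Camera axes: x right, y up, looking along -z (the intrinsics and any distortion apply to the point x, -y, -z); pixel columns grow to the right and rows downward; lengths in mm; the calibration is good to about 2 mm. A picture is of the moment at which its call begins: read the wrist's pose just before it. camera_model takes no time and is no camera call; for the wrist camera it gives the pose at the moment of the call.
- env.job_done(): hands the job in; it is judged then, once.
The state is a dict: "time_s": time; "qpos": joint angles; "qvel": joint speeds; "effort": joint torques, N m; "ee_pos": TCP position; "ee_rot": TCP orientation; "force": force on the tool from outside, world axes, zero at the start; "torque": the same for the moment, N m; "gripper_width": finger opening in mm; "gripper_force": force on a finger pad.
Only numpy, scipy, OpenCV 4.12 (cv2) and the standard library are available. Lean on these libraries where they do the work, as an engineer would, in place of code of your own. Each camera call takes 0.05 s, during which the arm holds its last target. There are 200 camera calls.

## Working session

There is one attempt and no reset: what is moved stays moved. The work goes in short steps, Python scripts to look and compute and a shell command to move; the robot and the scene stay as the last step left them, time stands still between calls to the robot, and variables do not carry over. Pictures are saved under pics/ and viewed, at most 15 in all, crops included, and the job is handed in when it is done.

```bash
ls; mkdir -p pics; python3 - <<'E'
from workcell import env
import cv2
print(env.state())
for n in("top","scene"):
    print(n,env.camera_model(n)); cv2.imwrite(f"pics/{n}0.png",env.grab_frame(n)[:,:,::-1])
E
```

```text
pics
{'time_s': 0.0, 'qpos': array([ 7.03599820e+01,  1.83521385e+01,  8.97075243e+01, -1.33035923e-03,
        7.20432082e+01, -1.14598845e+00]), 'qvel': array([ 0.00382217,  0.00785595,  0.00217924,  0.00096786, -0.16696191,
       -0.10801888]), 'effort': array([-6.74910953e-04, -4.12465560e+01, -2.31972420e+01,  7.24968477e-02,
        4.58463735e-02, -1.63371656e-04]), 'ee_pos': array([182.22831453, 544.82069293, 213.10771757]), 'ee_rot': array([-1.79897124e+02, -7.92847813e-04,  1.61506381e+02]), 'force': array([-0.00798134, -0.08088195,  0.83565698]), 'torque': array([ 0.03908632, -0.03152751,  0.04983727]), 'gripper_force': 0.0, 'gripper_width': 91.19526072679496}
top {'fx': 568.1958134666313, 'fy': 568.1958134666313, 'cx': 330.1012673674186, 'cy': 238.2692429988698, 'D': array([0.0155, 0.    , 0.    , 0.    , 0.    ]), 'camera_from_world': array([[ 2.19270764e-02, -9.99729640e-01, -7.73624378e-03,
        -7.87767590e+01],
       [ 9.86388003e-01,  2.03718078e-02,  1.63167695e-01,
        -5.44276332e+02],
       [-1.62965980e-01, -1.12087286e-02,  9.86568018e-01,
        -9.79390829e+02],
       [ 0.00000000e+00,  0.00000000e+00,  0.00000000e+00,
         1.00000000e+00]])}
scene {'fx': 453.9852032642629, 'fy': 453.9852032642629, 'cx': 322.582115570025, 'cy': 242.35104384956043, 'D': array([-0.00122856,  0.        ,  0.        ,  0.        ,  0.        ]), 'camera_from_world': array([[ 8.34046690e-01, -5.51605858e-01, -9.85379903e-03,
        -4.77650065e+02],
       [ 2.61920729e-01,  3.80186893e-01,  8.87048735e-01,
        -1.44840182e+02],
       [-4.85554993e-01, -7.42420975e-01,  4.61570628e-01,
        -8.33940507e+02],
       [ 0.00000000e+00,  0.00000000e+00,  0.00000000e+00,
         1.00000000e+00]])}
```

View pics/top0.png

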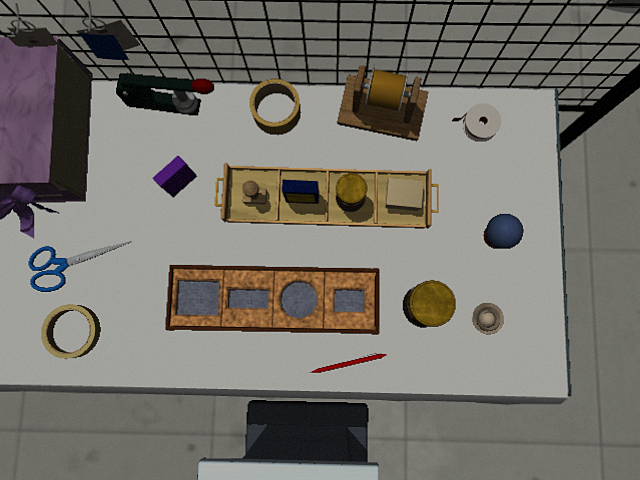

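View pics/scene0.png

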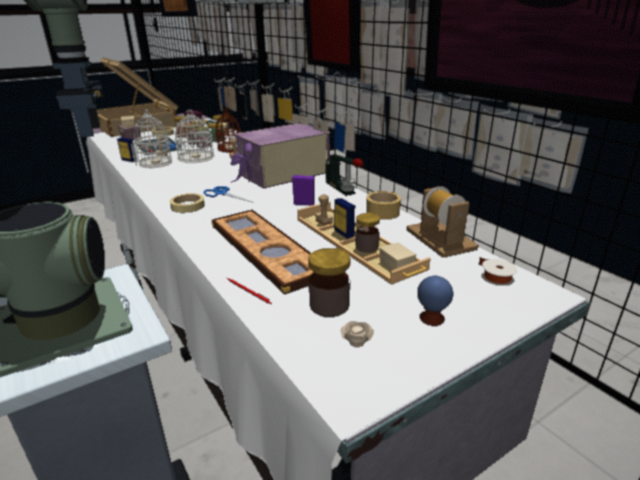

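The top view shows the rack row, left to right: stamp (253,193), blue packet (300,190), small jar (350,190) and cream box (405,193). The tray recesses are box (198,297), slot (249,299), round (299,299) and stamp (349,300).

Lookalikes, and what I choose:
- **Jar:** small (350,190) or big (430,303). I choose the small one.
- **Packet:** blue (300,190) or purple (175,176). I choose the blue one.
- **Stamp:** in the rack (253,193) or the beige turned thing (488,318). I choose the one in the rack.
- **Box:** cream (405,193), no rival.
- **Ball:** (503,231), to be left alone.

```bash
cat > h.py <<'E'
import cv2, numpy as np
from workcell import env
def ray(m,px):
    K=np.array([[m["fx"],0,m["cx"]],[0,m["fy"],m["cy"]],[0,0,1]])
    u=cv2.undistortPoints(np.array(px,float).reshape(-1,1,2),K,np.array(m["D"])).reshape(-1,2)
    T=np.array(m["camera_from_world"]); R=T[:3,:3]
    d=np.c_[u[:,0],-u[:,1],-np.ones(len(u))]@R
    return -R.T@T[:3,3], d/np.linalg.norm(d,axis=1)[:,None]
def plane(m,px,z):
    o,d=ray(m,px); return o+d*((z-o[2])/d[:,2])[:,None]
def tri(ms,pxs):
    A=0;b=0;L=[]
    for m,p in zip(ms,pxs):
        o,d=ray(m,[p]); P=np.eye(3)-np.outer(d[0],d[0]); A=A+P; b=b+P@o; L.append((P,o))
    x=np.linalg.solve(A,b); return x,[round(float(np.linalg.norm(P@(x-o))),1) for P,o in L]
def blobs(mask,amin=60):
    cs,_=cv2.findContours(mask.astype(np.uint8),cv2.RETR_EXTERNAL,cv2.CHAIN_APPROX_NONE)
    return [c.reshape(-1,2) for c in cs if cv2.contourArea(c)>amin]
def rect(m,c,z):
    p=plane(m,c,z)[:,:2].astype(np.float32); (cx,cy),(w,h),a=cv2.minAreaRect(p)
    if abs(((a+45)%180)-45)>45: a-=90; w,h=h,w
    return np.round([cx,cy,w,h,a],1)
E
python3 - <<'E'
from h import *
m=env.camera_model("top"); im=cv2.imread("pics/top0.png")
print("rack corners z16",plane(m,[(226,165),(432,172),(430,227),(222,223)],25).round())
print("tray corners z25",plane(m,[(170,266),(379,268),(379,333),(167,330)],25).round())
h=cv2.cvtColor(im,cv2.COLOR_BGR2HSV)
roi=np.zeros(im.shape[:2],bool); roi[262:335,165:382]=1
felt=roi&(im[:,:,0]>im[:,:,2].astype(int)+5)&(im[:,:,0]>60)
for c in blobs(felt): print("felt",c.mean(0).round(),rect(m,c,16))
sm=env.camera_model("scene")
for n,a,b in [("stamp",(250,187),(324,197)),("packet",(301,183),(345,203)),("jar",(350,183),(368,218)),("box",(405,186),(398,250)),("wood",(385,85),(445,195)),("bigjar",(431,300),(329,258)),("ball",(504,229),(435,290))]:
    x,e=tri([m,sm],[a,b]); print(n,x.round(),e)
E
```

```text
rack corners z16 [[ 684.  132.   25.]
 [ 678. -255.   25.]
 [ 574. -250.   25.]
 [ 573.  133.   25.]]
tray corners z25 [[ 492.  224.   25.]
 [ 496. -157.   25.]
 [ 379. -158.   25.]
 [ 377.  221.   25.]]
felt [349. 301.] [ 436.6 -103.8   38.    51.1    1.2]
felt [248. 299.] [436.3  80.2  30.8  69.5   1.2]
felt [298. 300.] [436.5 -11.8  63.9  62.  -43.6]
felt [198. 298.] [4.361e+02 1.721e+02 6.000e+01 7.250e+01 3.000e-01]
stamp [629.  77.  75.] [0.6, 0.6]
packet [633. -13.  89.] [2.8, 2.8]
jar [636. -99.  81.] [3.5, 3.5]
box [ 642. -199.   42.] [4.8, 4.8]
wood [ 809. -159.  116.] [1.3, 1.3]
bigjar [ 434. -237.  105.] [2.0, 2.0]
ball [ 565. -374.   62.] [0.8, 0.8]
```

```bash
python3 -m jog '{"jaw":[91,91,91,91,91,91,91,91,91,91],"slide":[[0,0,-1],[0,0,-1],[0,0,-1],[0,0,-1],[0,0,-1],[0,0,0],[0,0,0],[0,0,0],[0,0,0],[0,0,0]],"spin":[1,1,1,1,1,1,1,1,0.95,0]}' 20
```

```text
time_s: 1.1
ee_pos: [182.4, 545.1, 363.5]
ee_rot: [-180.0, 0.1, 89.9]
force: [0.6, -0.2, -0.1]
gripper_width: 90.9
gripper_force: 0.0
```

```bash
python3 -m jog '{"jaw":[91,91,91,91,91,91,91,91,91,91],"slide":[[-1,0.8,0],[-1,0.8,0],[-1,0.8,0],[-1,0.8,0],[-1,0.8,0],[-1,0.8,0],[-1,0.8,0],[-1,0.8,0],[-1,0.8,0],[-1,0.8,0]],"spin":[0,0,0,0,0,0,0,0,0,0]}'
python3 -m jog '{"jaw":[91,91,91,91,91,91,91,91,91,91],"slide":[[-1,0,0],[-1,0,0],[-1,0,0],[-1,0,0],[-1,0,0],[-1,0,0],[-1,0,0],[0,0,0],[0,0,0],[0,0,0]],"spin":[0,0,0,0,0,0,0,0,0,0]}'
python3 - <<'E'
from h import *
np.set_printoptions(suppress=True,precision=3)
m=env.camera_model("wrist"); cv2.imwrite("pics/w1.png",env.grab_frame("wrist")[:,:,::-1]); np.save("pics/w1.npy",m)
print(m, env.state()["ee_pos"],ray(m,[(m["cx"],m["cy"])]))
E
```

```text
time_s: 2.1
ee_pos: [422.6, 243.5, 363.8]
ee_rot: [-180.0, -0.0, 90.1]
force: [1.3, 0.6, -0.2]
gripper_width: 90.9
gripper_force: 0.0
time_s: 3.1
ee_pos: [421.5, 35.6, 363.8]
ee_rot: [-180.0, -0.0, 90.0]
force: [-0.3, -0.1, -0.2]
gripper_width: 90.6
gripper_force: 0.0
{'fx': 358.4069406564095, 'fy': 358.4069406564095, 'cx': 317.88329764783055, 'cy': 234.39374510682597, 'D': array([-0.049,  0.   ,  0.   ,  0.   ,  0.   ]), 'camera_from_world': array([[   1.   ,   -0.001,   -0.001, -420.617],
       [   0.   ,    0.96 ,   -0.282,   39.515],
       [   0.001,    0.282,    0.96 , -545.217],
       [   0.   ,    0.   ,    0.   ,    1.   ]])} [421.544  35.677 363.857] (array([421.027, 115.411, 534.002]), array([[-0.001, -0.282, -0.96 ]]))
```

View pics/w1.png

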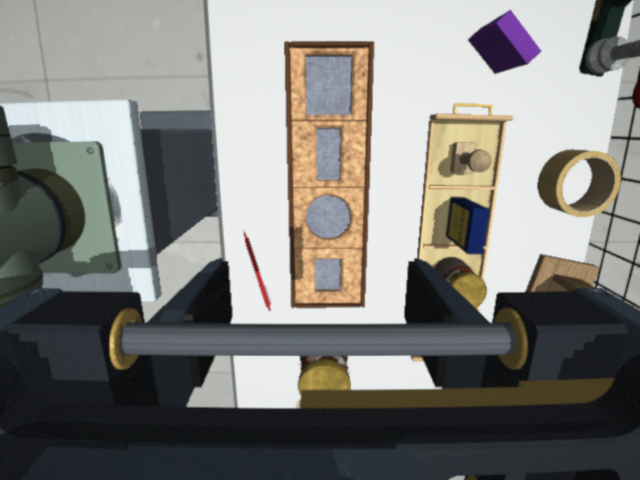

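The tray recesses all show clearly at about x=328: box y=85, slot 153, round 217, stamp 274. The rack is partly hidden by the fingers. I'll take two views over the rack.

```bash
cat > snap.py <<'E'
import sys; from h import *
m=env.camera_model("wrist"); cv2.imwrite(f"pics/{sys.argv[1]}.png",env.grab_frame("wrist")[:,:,::-1]); np.save(f"pics/{sys.argv[1]}.npy",m)
E
python3 -m jog '{"jaw":[91,91,91,91,91,91,91,91,91,91],"slide":[[0,1,0],[0,1,0],[0,1,0],[0,1,0],[0,1,0],[0,1,0],[-1,1,0],[-1,0,0],[0,0,0],[0,0,0]],"spin":[0,0,0,0,0,0,0,0,0,0]}'
python3 snap.py w2
python3 -m jog '{"jaw":[91,91,91,91,91,91,91,91,91,91],"slide":[[-1,0,0],[-1,0,0],[-1,0,0],[-1,0,0],[-1,0,0],[-1,0,0],[-1,0,0],[0,0,0],[0,0,0],[0,0,0]],"spin":[0,0,0,0,0,0,0,0,0,0]}'
python3 snap.py w3
python3 - <<'E'
import cv2,numpy as np
a=cv2.imread("pics/w2.png")[:300,200:500];b=cv2.imread("pics/w3.png")[:300,200:500]
cv2.imwrite("pics/w23.png",cv2.resize(np.hstack([a,b]),(800,400)))
E
```

```text
time_s: 4.15
ee_pos: [631.6, -24.6, 363.5]
ee_rot: [-180.0, -0.1, 89.9]
force: [-0.1, -0.0, -0.7]
gripper_width: 91.2
gripper_force: 0.0
time_s: 5.2
ee_pos: [631.3, -233.6, 364.4]
ee_rot: [180.0, -0.0, 90.0]
force: [-0.1, 0.3, -0.8]
gripper_width: 90.8
gripper_force: 0.0
```

View pics/w23.png

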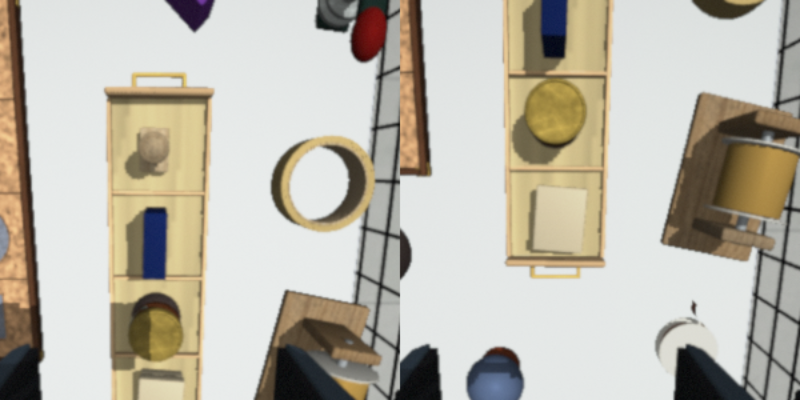

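The left half (w2) shows the stamp, blue packet and small jar standing in the rack. The right half (w3) shows the jar lid at about (316,83) and the cream box at about (320,163) in full-picture pixels. These are the chosen pieces. Next I'll measure them by masks.

```bash
cat > meas.py <<'E'
from h import *
np.set_printoptions(suppress=True,precision=1)
L=lambda n:(np.load(f"pics/{n}.npy",allow_pickle=True).item(),cv2.imread(f"pics/{n}.png"))
V={n:L(n) for n in("w1","w2","w3")}; V["top"]=(env.camera_model("top"),cv2.imread("pics/top0.png"))
def seg(n,roi,f):
    im=V[n][1].astype(int); x0,y0,x1,y1=roi; M=np.zeros(im.shape[:2],bool)
    M[y0:y1,x0:x1]=f(im[y0:y1,x0:x1]); M=cv2.morphologyEx(M.astype(np.uint8),cv2.MORPH_OPEN,np.ones((3,3)))
    return max(blobs(M,20),key=cv2.contourArea,default=None)
def cen(c): return np.array(cv2.minAreaRect(c.astype(np.float32))[0])
felt=lambda a:(a[...,0]>a[...,2]+5)&(a[...,0]>60)
for nm,r1,r2 in [("box",(290,45,370,118),(172,270,222,325)),("slot",(290,122,370,186),(226,270,272,325)),("round",(290,190,370,246),(276,270,322,325)),("stampR",(290,250,360,300),(328,270,376,325))]:
    a,b=seg("w1",r1,felt),seg("top",r2,felt)
    x,e=tri([V["w1"][0],V["top"][0]],[cen(a),cen(b)]); print(nm,"tri",x,e,"w1@16",rect(V["w1"][0],a,16),"top@16",rect(V["top"][0],b,16))
for n in("w2","w3"):
    p=V[n][1]
    for q in [(315,109),(317,250),(316,83),(320,163),(315,165),(290,100),(300,60)]: print(n,q,p[q[1],q[0]],end=" ")
    print()
E
python3 meas.py
```

```text
box tri [436.3 176.6  -2. ] [0.1, 0.1] w1@16 [435.3 174.   59.   72.9  -0.1] top@16 [435.9 172.1  59.7  72.5   0.2]
slot tri [436.1  82.    5.4] [0.8, 0.8] w1@16 [435.2  82.2  30.7  68.6   0.8] top@16 [436.3  80.2  30.8  69.5   1.2]
round tri [435.8 -10.5   9.5] [0.0, 0.0] w1@16 [435.7  -9.4  62.5  62.6  -0. ] top@16 [435.6 -10.9  61.6  62.    1.2]
stampR tri [ 436.4 -103.9    7. ] [0.6, 0.6] w1@16 [ 435.7 -100.4   36.2   48.7   -0. ] top@16 [ 436.6 -103.7   37.9   51.     0.7]
w2 (315, 109) [122 156 176] w2 (317, 250) [ 61 126 146] w2 (316, 83) [153 208 224] w2 (320, 163) [97 40 21] w2 (315, 165) [94 37 20] w2 (290, 100) [132 181 197] w2 (300, 60) [104 190 220] 
w3 (315, 109) [18 26 35] w3 (317, 250) [231 232 229] w3 (316, 83) [ 69 145 170] w3 (320, 163) [170 205 217] w3 (315, 165) [168 202 215] w3 (290, 100) [ 74 101 112] w3 (300, 60) [140 193 211]
```

```bash
cat >> meas.py <<'E'
print("PIECES")
blue=lambda a:(a[...,0]>a[...,2]+25)&(a[...,0]>55)
gold=lambda a:(a[...,2]>a[...,0]*1.6)&(a[...,2]<190)&(a[...,2]>60)
cream=lambda a:(a[...,0]>160)&(a[...,2]-a[...,0]<55)
wood=lambda a:(a[...,2]<185)&(a[...,2]-a[...,0]>35)&(a[...,2]>105)
for nm,z,f,rois in [("packet",93,blue,{"w2":(285,145,350,215),"top":(278,176,322,205)}),
  ("jar",86,gold,{"w2":(290,215,345,275),"w3":(290,55,345,115),"top":(333,168,368,212)}),
  ("box",44,cream,{"w3":(290,132,348,195),"top":(382,172,428,214)}),
  ("knob",83,wood,{"w2":(290,90,345,124),"top":(238,176,264,200)})]:
    C={n:seg(n,r,f) for n,r in rois.items()}
    for n,c in C.items():
        if c is None: print(nm,n,"none"); continue
        print(nm,n,cen(c),np.r_[c.min(0),c.max(0)],f"@{z}",rect(V[n][0],c,z))
        cv2.polylines(V[n][1],[c.astype(np.int32)],True,(0,0,255),1)
    ns=[n for n in C if C[n] is not None]; ns=ns if nm!="jar" else ["w3","top"]
    print("  tri",*tri([V[n][0] for n in ns],[cen(C[n]) for n in ns]))
g=lambda n,x,y,X,Y:cv2.resize(V[n][1][y:Y,x:X],(390,300))
cv2.imwrite("pics/seg.png",np.hstack([np.vstack([g("w2",270,60,400,160),g("w2",270,140,400,240)]),np.vstack([g("w3",270,50,400,150),g("w3",270,115,400,215)])]))
cv2.imwrite("pics/segt.png",cv2.resize(V["top"][1][160:235,215:440],(800,267)))
E
python3 meas.py|sed -n '/PIECES/,$p'
```

```text
PIECES
packet w2 [316.  183.5] [308 159 324 208] @93 [628.2  -9.2  19.5  60.6  -0.5]
packet top none
  tri [631.4  57.  546.1] [0.0]
jar w2 [316.5 249. ] [296 228 337 270] @86 [628.7 -96.6  54.3  58.4  -0.1]
jar w3 [316.  83.] [293  56 339 107] @86 [ 628.5 -101.1   54.7   54.7  -44. ]
jar top [350. 190.] [333 169 367 211] @86 [ 625.6 -100.7   75.6   59.8    1.2]
  tri [ 628.2 -100.2   76.3] [0.7, 0.7]
box w3 [319.6 163.6] [302 140 339 188] @44 [ 633.3 -198.7   48.1   62.1   -4.5]
box top none
  tri [ 630.4 -148.7  590.1] [0.0]
knob w2 [310. 111.] [294  99 326 123] @83 [621.2  76.9  38.6  27.4   0.2]
knob top [250.5 187.5] [238 176 263 199] @83 [627.4  74.5  42.1  44.2   2.3]
  tri [622.5  74.2  98. ] [2.2, 2.2]
```

View pics/seg.png

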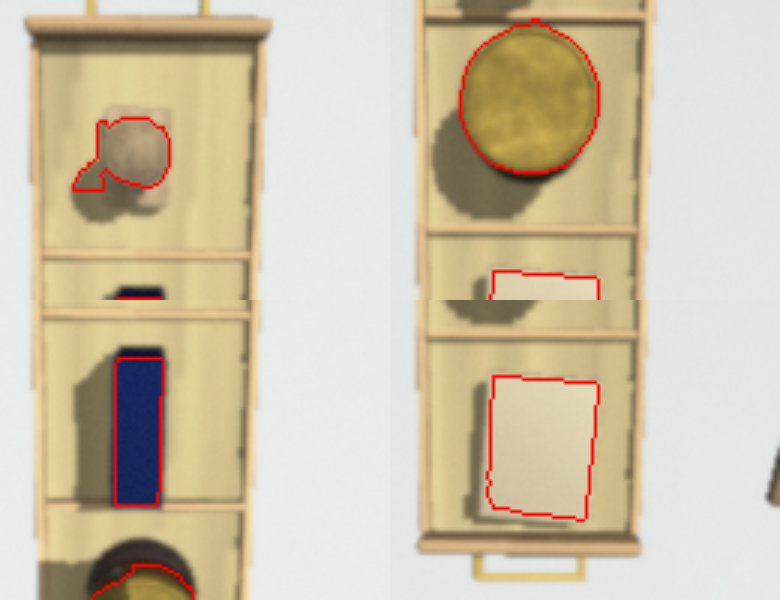

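View pics/segt.png

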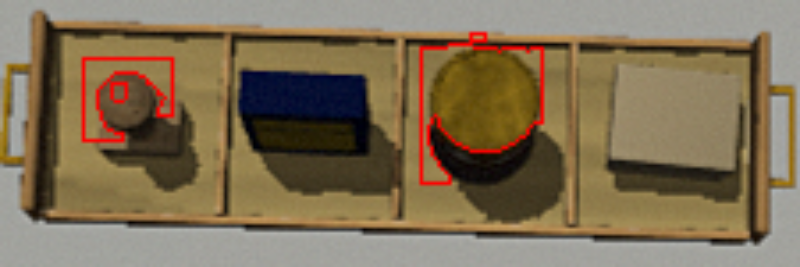

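```bash
python3 - <<'E'
from h import *
np.set_printoptions(suppress=True,precision=1)
L=lambda n:np.load(f"pics/{n}.npy",allow_pickle=True).item()
t=env.camera_model("top")
for n,v,a,b in [("knob","w2",(315.7,110.7),(250.7,187.3)),("packet","w2",(316,183.5),(300.5,186.7)),("jar","w3",(316.3,82.5),(351.4,187.6)),("box","w3",(319.6,163.6),(405.7,192.9))]:
    print(n,*tri([L(v),t],[a,b]))
print(plane(L("w2"),[(315.7,110.7)],78),plane(t,[(250.7,187.3)],78))
print("rack",plane(L("w2"),[(270+13,60+85),(270+85,60+85)],12))
E
```

```text
knob [628.6  76.4  76.6] [1.4, 1.4]
packet [629.5 -11.9  81.4] [2.0, 2.0]
jar [ 628.4 -101.9   92.9] [1.0, 1.0]
box [ 632.7 -200.5   44.8] [2.6, 2.6]
[[628.1  77.6  78. ]] [[628.8  74.9  78. ]]
rack [[581.1  34.5  12. ]
 [683.3  34.4  12. ]]
```

Heights agree with the text within the calibration. I'm taking the box first.

```bash
python3 -m jog '{"jaw":[70,70,70,70,70,70,70,70,70,70],"slide":[[0.57,0.06,0.5],[0.57,0,1],[0,0,1],[0,0,1],[0,0,1],[0,0,1],[0,0,1],[0,0,1],[0,0,1],[0,0,0]],"spin":[0.56,0,0,0,0,0,0,0,0,0]}' 12
python3 snap.py w4
```

```text
time_s: 6.25
ee_pos: [631.6, -198.9, 104.8]
ee_rot: [-179.5, -0.1, 85.5]
force: [0.3, -0.5, -1.1]
gripper_width: 70.2
gripper_force: 0.0
```

View pics/w4.png

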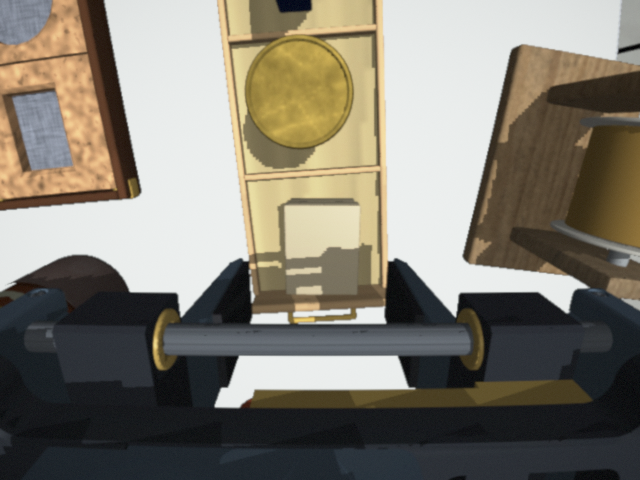

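The box (left and right edges at 285 and 360) lies square and centred between the fingers. I'll go down, grip and lift.

```bash
python3 -m jog '{"jaw":[70,70,70,70,48,48,48,48,48,48],"slide":[[0,0,1],[0,0,1],[0,0,0.65],[0,0,0],[0,0,0],[0,0,0],[0,0,0],[0,0,0],[0,0,0],[0,0,0]],"spin":[0,0,0,0,0,0,0,0,0,0]}' 12
python3 -m jog '{"jaw":[45,45,45,45,45,45,45,45,45,45],"slide":[[0,0,-0.3],[0,0,-1],[0,0,-1],[0,0,-1],[0,0,-1],[0,0,-0.5],[0,0,0],[0,0,0],[0,0,0],[0,0,0]],"spin":[0,0,0,0,0,0,0,-0.6,0,0]}' 12
```

```text
time_s: 7.3
ee_pos: [635.6, -201.6, 31.7]
ee_rot: [179.8, 0.0, 85.4]
force: [0.4, -0.0, 6.3]
gripper_width: 50.9
gripper_force: 12.0
time_s: 8.3
ee_pos: [633.7, -201.1, 172.3]
ee_rot: [-179.9, -0.0, 90.1]
force: [-0.0, -1.0, -1.5]
gripper_width: 50.8
gripper_force: 12.0
```

```bash
python3 -m jog '{"jaw":[45,45,45,45,45,45,45,45,45,45],"slide":[[0.96,-0.51,0],[0.96,-0.51,0],[0.96,-0.51,0],[0.96,-0.51,0],[0.96,-0.51,0],[0.96,-0.51,0],[0.96,-0.51,0],[0.96,-0.51,0],[0.96,-0.51,0],[0.96,-0.51,0]],"spin":[0,0,0,0,0,0,0,0,0,0]}' 12
python3 -m jog '{"jaw":[45,45,45,45,45,45,45,45,45,45],"slide":[[0.94,-0.5,0],[0.94,-0.5,0],[0.94,-0.5,0],[0,0,0.8],[0,0,0.8],[0,0,0.8],[0,0,0.8],[0,0,0],[0,0,0],[0,0,0]],"spin":[0,0,0,0,0,0,0,0,0,0]}' 12
python3 snap.py w5
```

```text
time_s: 9.3
ee_pos: [479.1, 87.1, 173.0]
ee_rot: [-180.0, -0.0, 90.1]
force: [-0.1, 0.3, -0.6]
gripper_width: 50.8
gripper_force: 12.0
time_s: 10.3
ee_pos: [435.8, 170.9, 78.6]
ee_rot: [179.9, -0.0, 90.2]
force: [0.8, -0.5, 0.1]
gripper_width: 51.0
gripper_force: 12.0
```

View pics/w5.png

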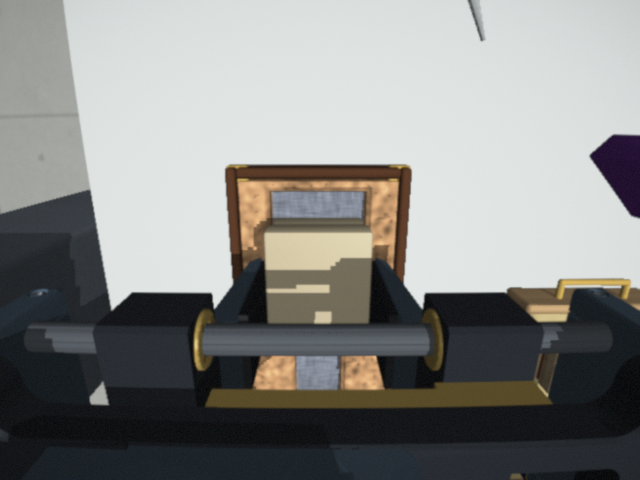

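The held box (columns 264 to 371) is centred over its recess (columns 272 to 367). I'll check y with rays.

```bash
python3 - <<'E'
from h import *
np.set_printoptions(suppress=True,precision=1)
m=np.load("pics/w5.npy",allow_pickle=True).item()
print("box far top edge",plane(m,[(268,226),(368,226)],93),"far bottom/top line",plane(m,[(318,221)],93))
print("mouth far",plane(m,[(272,188),(368,188)],22),"felt far",plane(m,[(275,193),(363,193)],10), "tray outer far",plane(m,[(318,166)],25),"sides",plane(m,[(228,172),(409,172)],25),env.state()["ee_pos"])
im=cv2.imread("pics/w5.png"); print(im[160:240:2,300].tolist())
E
```

```text
box far top edge [[412.6 208.9  93. ]
 [457.6 209.   93. ]] far bottom/top line [[435.1 211.3  93. ]]
mouth far [[405.9 214.9  22. ]
 [467.  215.   22. ]] felt far [[406.3 209.6  10. ]
 [465.5 209.7  10. ]] tray outer far [[435.1 229.1  25. ]] sides [[379.2 225.3  25. ]
 [491.7 225.6  25. ]] [435.8 170.9  78.6]
[[229, 230, 226], [228, 229, 225], [148, 150, 150], [26, 35, 48], [31, 46, 72], [38, 57, 88], [43, 60, 92], [40, 59, 89], [31, 47, 74], [29, 41, 58], [50, 71, 91], [84, 117, 153], [99, 139, 179], [104, 145, 187], [79, 109, 142], [76, 96, 119], [144, 132, 128], [151, 139, 131], [151, 137, 132], [145, 134, 128], [154, 141, 134], [149, 137, 130], [151, 138, 132], [144, 132, 126], [147, 135, 129], [142, 130, 125], [145, 133, 127], [157, 144, 137], [153, 141, 136], [82, 86, 89], [71, 85, 91], [79, 96, 102], [69, 84, 88], [70, 82, 88], [81, 97, 104], [94, 114, 120], [131, 157, 167], [173, 206, 219], [173, 207, 219], [171, 205, 218]]
```

```bash
python3 -m jog '{"jaw":[45,45,45,45,45,45,45,45,45,45],"slide":[[0,0,0.5],[0,0,0.4],[0,0,0.2],[0,0,0.2],[0,0,0.1],[0,0,0.1],[0,0,0.05],[0,0,0],[0,0,0],[0,0,0]],"spin":[0,0,0,0,0,0,0,0,0,0]}' 12
```

```text
time_s: 11.35
ee_pos: [435.1, 170.8, 32.3]
ee_rot: [179.9, -0.0, 90.2]
force: [-2.3, -1.3, 9.5]
gripper_width: 50.9
gripper_force: 12.0
```

```bash
python3 -m jog '{"jaw":[66,70,70,70,70,75,75,75,75,75],"slide":[[0,0,0],[0,0,0],[0,0,0],[0,0,-0.5],[0,0,-1],[0,0,-1],[0,0,-1],[0,0,-1],[0,0,0],[0,0,0]],"spin":[0,0,0,0,0,0,0,0,0,0]}' 15
python3 -m jog '{"jaw":[75,75,75,75,75,75,75,75,75,75],"slide":[[-1,0.7,0],[-1,0.7,0],[-1,0.7,0],[-1,0.7,0],[-1,0.7,0],[-1,0.7,0],[-1,0.7,0],[-1,0.7,0],[-1,0.8,0],[0,0,0]],"spin":[0,0,0,0,0,0,0,0,0,0]}' 15
python3 snap.py w6
python3 - <<'E'
from h import *
cv2.imwrite("pics/t6.png",cv2.resize(env.grab_frame("top")[260:340,160:400,::-1],(780,260)))
E
```

```text
time_s: 12.35
ee_pos: [434.9, 170.5, 166.0]
ee_rot: [180.0, -0.0, 90.2]
force: [-1.0, -0.5, -1.5]
gripper_width: 75.1
gripper_force: 0.0
time_s: 13.35
ee_pos: [629.4, -102.3, 163.0]
ee_rot: [-179.9, 0.1, 90.0]
force: [-1.0, 1.6, 0.5]
gripper_width: 75.0
gripper_force: 0.0
```

View pics/t6.png

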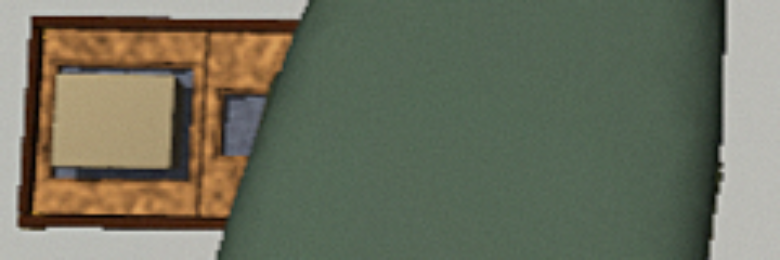

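The box sits flat in its recess, with only small even gaps round it once parallax is allowed for. Jar next.

```bash
python3 -m jog '{"jaw":[75,75,75,75,75,75,75,52,52,52],"slide":[[0.04,0,1],[0,0,1],[0,0,1],[0,0,0.8],[0,0,0.7],[0,0,0],[0,0,0],[0,0,0],[0,0,0],[0,0,0]],"spin":[0,0,0,0,0,0,0,0,0,0]}' 25
python3 -m jog '{"jaw":[50,50,50,50,50,50,50,50,50,50],"slide":[[0,0,0],[0,0,0],[0,0,0],[0,0,-0.3],[0,0,-1],[0,0,-1],[0,0,-1],[0,0,-1],[0,0,-0.5],[0,0,0]],"spin":[0,0,0,0,0,0,0,0,0,0]}' 25
```

```text
time_s: 14.45
ee_pos: [628.7, -97.5, 32.2]
ee_rot: [179.9, 0.0, 90.2]
force: [0.9, 0.4, 3.0]
gripper_width: 55.5
gripper_force: 25.0
time_s: 15.45
ee_pos: [629.0, -97.8, 177.6]
ee_rot: [179.7, 0.0, 90.2]
force: [0.0, -0.5, -1.5]
gripper_width: 55.6
gripper_force: 25.0
```

```bash
python3 -m jog '{"jaw":[50,50,50,50,50,50,50,50,50,50],"slide":[[0.42,-0.92,0],[0.42,-0.92,0],[0.42,-0.92,0],[0.42,-0.92,0],[0.42,-0.92,0],[0.42,-0.92,0],[0.42,-0.92,0],[0,0,0],[0,0,0],[0,0,0]],"spin":[0,0,0,0,0,0,0,0,0,0]}' 25
python3 -m jog '{"jaw":[50,50,50,50,50,50,50,50,50,50],"slide":[[0,0,0.8],[0,0,0.8],[0,0,0.8],[0,0,0.8],[0,0,0],[0,0,0],[0,0,0],[0,0,0],[0,0,0],[0,0,0]],"spin":[0,0,0,0,0,0,0,0,0,0]}' 25
python3 snap.py w7
```

```text
time_s: 16.45
ee_pos: [435.0, -10.3, 174.5]
ee_rot: [-180.0, 0.0, 90.2]
force: [0.8, 1.1, -1.1]
gripper_width: 55.9
gripper_force: 25.0
time_s: 17.45
ee_pos: [434.7, -10.1, 79.5]
ee_rot: [179.9, -0.0, 90.2]
force: [-0.6, -0.1, -1.2]
gripper_width: 55.5
gripper_force: 25.0
```

View pics/w7.png

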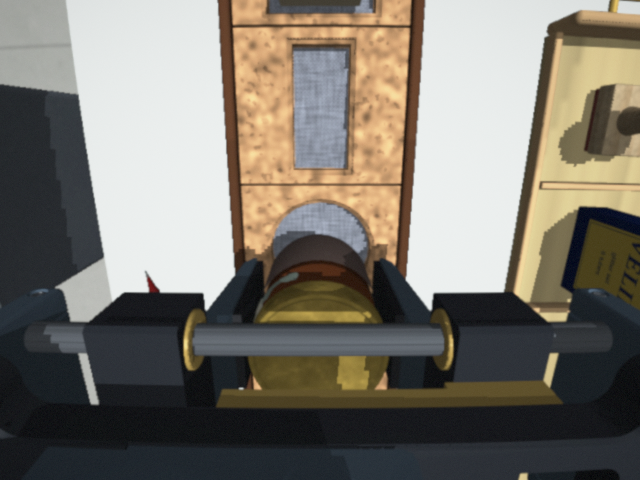

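The jar hangs upright with its bottom's far edge at about (320,236). The recess's far edge is at about (320,199) and the insert seam at row 184. Ray check for y:

```bash
python3 - <<'E'
from h import *
np.set_printoptions(suppress=True,precision=1)
m=np.load("pics/w7.npy",allow_pickle=True).item()
print("seams",plane(m,[(320,184),(322,26)],22),"slot mouth",plane(m,[(292,40),(353,40),(350,170),(294,170)],22))
print("recess far",plane(m,[(320,199)],22),plane(m,[(320,201)],10))
print("jar bottom far",plane(m,[(318,236)],57.5),"lid far",plane(m,[(318,281)],135.5))
im=cv2.imread("pics/w7.png"); print([(r,im[r,320].tolist()) for r in range(192,300,3)])
E
```

```text
seams [[435.3  36.4  22. ]
 [436.  127.6  22. ]] slot mouth [[418.7 120.1  22. ]
 [454.  120.2  22. ]
 [454.1  45.3  22. ]
 [418.9  45.2  22. ]]
recess far [[435.3  26.7  22. ]] [[435.4  23.   10. ]]
jar bottom far [[434.1  12.4  57.5]] lid far [[433.9  19.5 135.5]]
[(192, [126, 175, 223]), (195, [117, 161, 208]), (198, [101, 141, 183]), (201, [101, 124, 154]), (204, [160, 147, 141]), (207, [159, 146, 138]), (210, [151, 139, 132]), (213, [164, 149, 143]), (216, [161, 147, 140]), (219, [169, 155, 149]), (222, [177, 162, 155]), (225, [177, 162, 155]), (228, [177, 163, 156]), (231, [189, 173, 166]), (234, [98, 91, 89]), (237, [44, 45, 53]), (240, [46, 48, 56]), (243, [47, 49, 58]), (246, [44, 48, 57]), (249, [50, 53, 61]), (252, [52, 56, 64]), (255, [54, 57, 66]), (258, [51, 54, 65]), (261, [14, 24, 44]), (264, [26, 40, 72]), (267, [22, 42, 79]), (270, [25, 44, 80]), (273, [13, 23, 44]), (276, [12, 22, 43]), (279, [21, 32, 50]), (282, [38, 75, 88]), (285, [35, 78, 89]), (288, [43, 91, 103]), (291, [35, 69, 79]), (294, [37, 73, 84]), (297, [35, 77, 89])]
```

```bash
python3 -m jog '{"jaw":[50,50,50,50,50,50,50,50,50,50],"slide":[[0.08,0.05,0],[0,0,0.5],[0,0,0.4],[0,0,0.2],[0,0,0.2],[0,0,0.1],[0,0,0.1],[0,0,0.05],[0,0,0],[0,0,0]],"spin":[0,0,0,0,0,0,0,0,0,0]}' 25
```

```text
time_s: 18.5
ee_pos: [436.1, -7.6, 34.1]
ee_rot: [179.9, -0.0, 90.2]
force: [-2.9, 1.2, 13.3]
gripper_width: 55.8
gripper_force: 25.0
```

```bash
python3 -m jog '{"jaw":[66,75,75,75,75,75,75,75,75,75],"slide":[[0,0,0],[0,0,0],[0,0,0],[0,0,-0.5],[0,0,-1],[0,0,-1],[0,0,-1],[0,0,-1],[0,0,0],[0,0,0]],"spin":[0,0,0,0,0,0,0,0,0,0]}' 12
python3 -m jog '{"jaw":[50,50,50,50,50,50,50,50,50,50],"slide":[[0,0.92,0],[0,0.92,0],[0,0.92,0],[0,0.92,0],[-0.1,0.92,0],[0,0.92,0],[0,0.92,0],[0,0,0],[0,0,0],[0,0,0]],"spin":[0,0,0,0,0,0,0,0,0,0]}' 12
python3 snap.py w8
python3 - <<'E'
from h import *
t=cv2.resize(env.grab_frame("top")[260:340,160:400,::-1],(480,160)); w=cv2.resize(cv2.imread("pics/w8.png"),(480,360))
cv2.imwrite("pics/c8.png",np.vstack([t,w])); print(env.state()["ee_pos"])
E
```

```text
time_s: 19.5
ee_pos: [435.9, -7.7, 167.5]
ee_rot: [179.9, -0.0, 90.2]
force: [0.3, -0.5, -1.6]
gripper_width: 75.1
gripper_force: 0.0
time_s: 20.5
ee_pos: [627.6, -9.9, 166.1]
ee_rot: [-179.8, -0.0, 90.2]
force: [-0.5, 0.8, 0.2]
gripper_width: 50.1
gripper_force: 0.0
[627.92492486  -9.88042594 167.10015868]
```

View pics/c8.png

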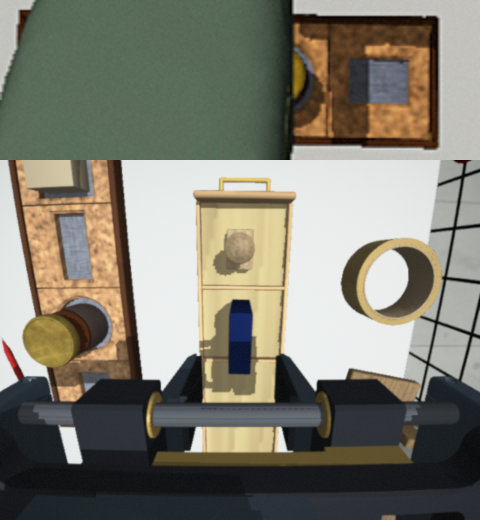

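The jar stands upright in the round recess at about (75,335) in the composite. The packet's top is centred between the fingers (columns 229 to 251 of 480). Checking its y:

```bash
python3 - <<'E'
from h import *
np.set_printoptions(suppress=True,precision=1)
m=np.load("pics/w8.npy",allow_pickle=True).item(); im=cv2.imread("pics/w8.png").astype(int)
print([(r,im[r,320].tolist()) for r in list(range(184,232,4))+list(range(272,296,2))])
print(plane(m,[(306,230),(335,230),(306,270),(335,270)],93))
for r in(235,250,265,275): 
    b=np.where((im[r,:,0]>im[r,:,2]+25)&(np.abs(np.arange(640)-320)<40))[0]; print(r,b.min(),b.max(),plane(m,[((b.min()+b.max())/2,r)],93))
print(plane(m,[(320,r) for r in(208,212,216,220,284,286,288)],93))
E
```

```text
[(184, [154, 211, 226]), (188, [40, 20, 13]), (192, [45, 19, 15]), (196, [48, 21, 6]), (200, [55, 23, 16]), (204, [84, 36, 24]), (208, [101, 42, 27]), (212, [100, 42, 24]), (216, [97, 41, 25]), (220, [98, 41, 25]), (224, [97, 40, 25]), (228, [98, 41, 25]), (272, [50, 20, 11]), (274, [51, 22, 16]), (276, [52, 24, 12]), (278, [51, 22, 13]), (280, [52, 25, 16]), (282, [50, 22, 16]), (284, [50, 31, 27]), (286, [75, 100, 108]), (288, [80, 109, 119]), (290, [80, 108, 120]), (292, [80, 109, 119]), (294, [81, 109, 119])]
[[618.2   1.7  93. ]
 [638.7   1.8  93. ]
 [618.  -28.6  93. ]
 [639.2 -28.5  93. ]]
235 306 334 [[628.1  -1.9  93. ]]
250 306 333 [[627.8 -13.1  93. ]]
265 306 332 [[627.5 -24.6  93. ]]
275 306 332 [[627.5 -32.5  93. ]]
[[628.   17.6  93. ]
 [628.   14.8  93. ]
 [628.1  11.9  93. ]
 [628.1   9.   93. ]
 [628.3 -39.6  93. ]
 [628.3 -41.2  93. ]
 [628.3 -42.9  93. ]]
```

```bash
python3 -m jog '{"jaw":[50,50,50,50,50,50,50,20,20,20],"slide":[[0,0.02,1],[0,0,1],[0,0,1],[0,0,0.8],[0,0,0.6],[0,0,0],[0,0,0],[0,0,0],[0,0,0],[0,0,0]],"spin":[0,0,0,0,0,0,0,0,0,0]}' 10
python3 -m jog '{"jaw":[18,18,18,18,18,18,18,18,18,18],"slide":[[0,0,0],[0,0,0],[0,0,0],[0,0,-0.3],[0,0,-1],[0,0,-1],[0,0,-1],[0,0,-1],[0,0,-0.5],[0,0,0]],"spin":[0,0,0,0,0,0,0,0,0,0]}' 10
```

```text
time_s: 21.6
ee_pos: [630.2, -9.9, 36.5]
ee_rot: [179.9, -0.0, 90.2]
force: [0.4, 0.5, 0.4]
gripper_width: 28.8
gripper_force: 0.0
time_s: 22.6
ee_pos: [631.1, -9.9, 182.5]
ee_rot: [179.7, 0.0, 90.2]
force: [-0.1, -0.0, 0.2]
gripper_width: 22.1
gripper_force: 10.0
```

```bash
python3 -m jog '{"jaw":[18,18,18,18,18,18,18,18,18,18],"slide":[[0.43,-0.93,0],[0.43,-0.93,0],[0.43,-0.93,0],[0.43,-0.93,0],[0.43,-0.93,0],[0.43,-0.93,0],[0.46,-0.92,0],[0,0,0],[0,0,0],[0,0,0]],"spin":[0,0,0,0,0,0,0,0,0,0]}' 10
python3 -m jog '{"jaw":[18,18,18,18,18,18,18,18,18,18],"slide":[[0,0,0.8],[0,0,0.8],[0,0,0.8],[0,0,0.8],[0,0,0],[0,0,0],[0,0,0],[0,0,0],[0,0,0],[0,0,0]],"spin":[0,0,0,0,0,0,0,0,0,0]}' 10
python3 snap.py w9
```

```text
time_s: 23.6
ee_pos: [435.0, 80.3, 179.1]
ee_rot: [180.0, 0.0, 90.2]
force: [0.4, -0.0, -0.9]
gripper_width: 21.9
gripper_force: 10.0
time_s: 24.6
ee_pos: [434.6, 80.6, 84.0]
ee_rot: [179.9, -0.0, 90.2]
force: [0.5, -0.9, -0.5]
gripper_width: 21.8
gripper_force: 10.0
```

View pics/w9.png

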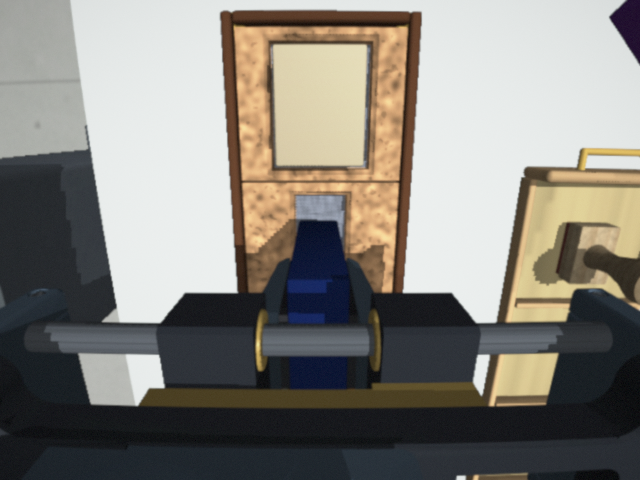

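The box is flat in its recess at (320,105). The packet's bottom edge is at row 221, columns 302 to 338, in front of its slot (row 194, columns 295 to 347).

```bash
python3 - <<'E'
from h import *
np.set_printoptions(suppress=True,precision=1)
m=np.load("pics/w9.npy",allow_pickle=True).item()
print("pk",plane(m,[(302,221),(338,221)],56),"pk top",plane(m,[(290,281),(348,281)],141),"slot mouth",plane(m,[(294,193),(348,193)],22),"felt",plane(m,[(296,197),(345,197)],10),"seam",plane(m,[(320,182)],22))
E
```

```text
pk [[424.8 110.2  56. ]
 [445.4 110.3  56. ]] pk top [[424.3 110.6 141. ]
 [444.1 110.7 141. ]] slot mouth [[418.3 120.4  22. ]
 [453.6 120.6  22. ]] felt [[418.8 115.6  10. ]
 [452.6 115.7  10. ]] seam [[435.2 127.7  22. ]]
```

```bash
python3 -m jog '{"jaw":[18,18,18,18,18,18,18,18,18,18],"slide":[[0.05,0.03,0],[0,0,0.5],[0,0,0.4],[0,0,0.2],[0,0,0.2],[0,0,0.1],[0,0,0.1],[0,0,0.05],[0,0,0],[0,0,0]],"spin":[0,0,0,0,0,0,0,0,0,0]}' 10
```

```text
time_s: 25.65
ee_pos: [435.4, 82.1, 37.7]
ee_rot: [180.0, -0.0, 90.2]
force: [-1.0, 0.1, 5.7]
gripper_width: 21.8
gripper_force: 10.0
```

```bash
python3 -m jog '{"jaw":[35,45,50,50,50,50,50,50,50,50],"slide":[[0,0,0],[0,0,0],[0,0,0],[0,0,-0.5],[0,0,-1],[0,0,-1],[0,0,-1],[0,0,-1],[0,0,0],[0,0,0]],"spin":[0,0,0,0,0,0,0,0,0,0]}' 10
python3 -m jog '{"jaw":[50,50,50,50,50,50,50,50,50,50],"slide":[[-0.03,0.92,0],[-0.03,0.92,0],[-0.03,0.92,0],[-0.03,0.92,0],[-0.03,0.92,0],[-0.03,0.92,0],[0,0.92,0],[0,0,0],[0,0,0],[0,0,0]],"spin":[0,0,0,0,0,0,0,0,0,0]}' 10
python3 snap.py w10
```

```text
time_s: 26.65
ee_pos: [435.2, 82.0, 172.0]
ee_rot: [180.0, -0.0, 90.2]
force: [-0.2, 0.1, -0.6]
gripper_width: 50.0
gripper_force: 0.0
time_s: 27.65
ee_pos: [627.0, 77.4, 170.7]
ee_rot: [-179.8, 0.0, 90.2]
force: [-0.6, -0.5, 0.7]
gripper_width: 50.0
gripper_force: 0.0
```

View pics/w10.png

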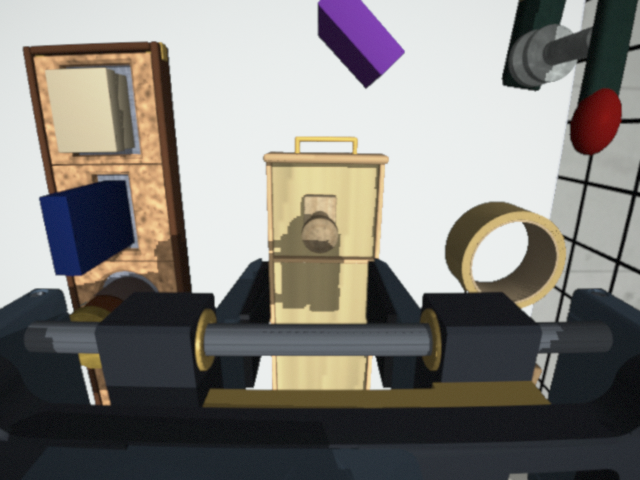

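The packet stands upright in its slot at (90,230). The stamp stands square to the fingers, with its knob at (320,235) and the block's far edge at row 195, columns 302 to 336.

```bash
python3 - <<'E'
from h import *
np.set_printoptions(suppress=True,precision=1)
m=np.load("pics/w10.npy",allow_pickle=True).item()
print("block far",plane(m,[(302,195),(336,195)],27),"knob",plane(m,[(320,235)],72), env.state()["ee_pos"])
E
```

```text
block far [[611.6 101.2  27. ]
 [641.7 101.4  27. ]] knob [[627.6  77.7  72. ]] [627.1  77.4 171.2]
```

```bash
python3 -m jog '{"jaw":[50,50,50,50,50,50,50,24,24,24],"slide":[[0.03,0.02,1],[0,0,1],[0,0,1],[0,0,0.7],[0,0,0.4],[0,0,0],[0,0,0],[0,0,0],[0,0,0],[0,0,0]],"spin":[0,0,0,0,0,0,0,0,0,0]}' 12
python3 -m jog '{"jaw":[22,22,22,22,22,22,22,22,22,22],"slide":[[0,0,0],[0,0,0],[0,0,0],[0,0,-0.3],[0,0,-1],[0,0,-1],[0,0,-1],[0,0,-1],[0,0,-0.5],[0,0,0]],"spin":[0,0,0,0,0,0,0,0,0,0]}' 12
```

```text
time_s: 28.7
ee_pos: [629.5, 78.4, 49.9]
ee_rot: [179.9, -0.0, 90.2]
force: [-0.0, 0.5, -0.1]
gripper_width: 29.1
gripper_force: 0.1
time_s: 29.7
ee_pos: [630.4, 78.4, 195.9]
ee_rot: [179.7, -0.0, 90.2]
force: [-0.4, -0.2, -1.2]
gripper_width: 26.8
gripper_force: 12.0
```

```bash
python3 -m jog '{"jaw":[22,22,22,22,22,22,22,22,22,22],"slide":[[-0.86,-0.92,0],[-0.86,-0.92,0],[-0.86,-0.92,0],[-0.86,-0.92,0],[-0.86,-0.92,0],[-0.86,-0.92,0],[-0.86,-0.92,0],[0,0,0],[0,0,0],[0,0,0]],"spin":[0,0,0,0,0,0,0,0,0,0]}' 12
python3 -m jog '{"jaw":[22,22,22,22,22,22,22,22,22,22],"slide":[[0,0,0.8],[0,0,0.8],[0,0,0.8],[0,0,0.8],[0,0,0],[0,0,0],[0,0,0],[0,0,0],[0,0,0],[0,0,0]],"spin":[0,0,0,0,0,0,0,0,0,0]}' 12
python3 snap.py w11
```

```text
time_s: 30.7
ee_pos: [437.0, -102.6, 192.5]
ee_rot: [-180.0, -0.0, 90.2]
force: [-0.3, -0.6, -0.8]
gripper_width: 27.4
gripper_force: 12.0
time_s: 31.7
ee_pos: [436.8, -103.2, 97.5]
ee_rot: [179.9, 0.0, 90.2]
force: [0.2, -0.3, -0.5]
gripper_width: 26.9
gripper_force: 12.0
```

View pics/w11.png

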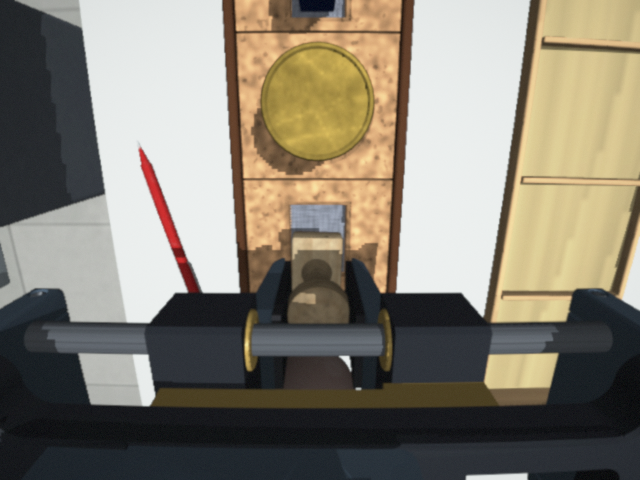

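The jar is upright in its recess at (317,100). The stamp's block has its bottom far edge at about row 233, columns 293 to 341, just before its recess (row 204, columns 290 to 347).

```bash
python3 - <<'E'
from h import *
np.set_printoptions(suppress=True,precision=1)
m=np.load("pics/w11.npy",allow_pickle=True).item(); im=cv2.imread("pics/w11.png")
print([(r,im[r,318].tolist()) for r in range(196,262,3)])
print("block bot",plane(m,[(293,233),(342,233)],56),"block top",plane(m,[(293,239),(342,239)],75),"mouth",plane(m,[(290,203),(348,203)],22),"felt",plane(m,[(291,206),(346,206)],10),"seams",plane(m,[(318,179),(318,32)],22))
E
```

```text
[(196, [104, 144, 185]), (199, [116, 162, 210]), (202, [103, 142, 182]), (205, [168, 159, 161]), (208, [175, 161, 154]), (211, [168, 155, 147]), (214, [180, 165, 158]), (217, [173, 159, 151]), (220, [171, 157, 149]), (223, [169, 156, 148]), (226, [169, 156, 149]), (229, [116, 106, 101]), (232, [67, 76, 85]), (235, [78, 97, 109]), (238, [138, 174, 193]), (241, [160, 200, 220]), (244, [153, 193, 214]), (247, [162, 203, 223]), (250, [108, 135, 148]), (253, [84, 105, 116]), (256, [84, 105, 117]), (259, [61, 78, 89])]
block bot [[420.9 -84.6  56. ]
 [451.  -84.5  56. ]] block top [[422.1 -82.6  75. ]
 [449.7 -82.5  75. ]] mouth [[416.7 -72.7  22. ]
 [457.1 -72.6  22. ]] felt [[416.5 -77.4  10. ]
 [456.8 -77.2  10. ]] seams [[436.2 -55.9  22. ]
 [435.9  35.6  22. ]]
```

```bash
python3 -m jog '{"jaw":[22,22,22,22,22,22,22,22,22,22],"slide":[[0.03,0.01,0],[0,0,0.5],[0,0,0.4],[0,0,0.2],[0,0,0.2],[0,0,0.1],[0,0,0.1],[0,0,0.05],[0,0,0],[0,0,0]],"spin":[0,0,0,0,0,0,0,0,0,0]}' 12
```

```text
time_s: 32.75
ee_pos: [437.0, -102.4, 51.5]
ee_rot: [180.0, 0.0, 90.2]
force: [-2.4, 0.8, 7.2]
gripper_width: 27.0
gripper_force: 12.0
```

```bash
python3 -m jog '{"jaw":[35,45,50,50,50,50,50,50,50,50],"slide":[[0,0,0],[0,0,0],[0,0,0],[0,0,-0.5],[0,0,-1],[0,0,-1],[0,0,-1],[0,0,-1],[0,0,-1],[0,0,-1]],"spin":[0,0,0,0,0,0,0,0,0,0]}'
python3 -m jog '{"jaw":[50,50,50,50,50,50,50,50,50,50],"slide":[[1,0,-0.5],[1,0,-0.5],[1,0,0],[1,0,0],[1,0,0],[1,0,0],[1,0,0],[1,0,0],[1,0,0],[1,0,0]],"spin":[0,0,0,0,0,0,0,0,0,0]}'
python3 -m jog '{"jaw":[50,50,50,50,50,50,50,50,50,50],"slide":[[1,-0.5,0],[1,-0.5,0],[1,-0.5,0],[1,-0.5,0],[1,-0.5,0],[1,-0.5,0],[1,-0.5,0],[1,-0.5,0],[0,0,0],[0,0,0]],"spin":[0,0,0,0,0,0,0,0,0,0]}'
python3 - <<'E'
from h import *
t=env.grab_frame("top")[:,:,::-1]; s=env.grab_frame("scene")[:,:,::-1]
cv2.imwrite("pics/fin_t.png",t)
cv2.imwrite("pics/fin.png",np.vstack([cv2.resize(t[240:345,150:540],(780,210)),cv2.resize(s[190:330,190:480],(780,376))]))
E
```

```text
time_s: 33.75
ee_pos: [436.6, -102.1, 246.6]
ee_rot: [180.0, -0.0, 90.2]
force: [0.6, 0.6, 0.0]
gripper_width: 50.6
gripper_force: 0.0
time_s: 34.75
ee_pos: [435.4, 199.1, 275.3]
ee_rot: [-180.0, 0.0, 90.2]
force: [0.3, -0.4, -0.1]
gripper_width: 49.6
gripper_force: 0.0
time_s: 35.75
ee_pos: [314.4, 437.4, 274.9]
ee_rot: [-180.0, 0.1, 90.3]
force: [-0.4, 0.3, -0.3]
gripper_width: 50.3
gripper_force: 0.0
```

View pics/fin.png

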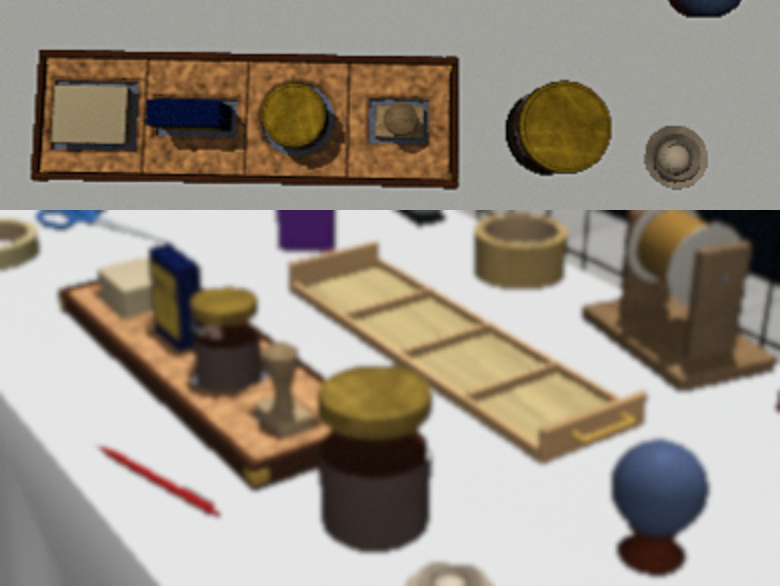

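All four pieces stand upright in their recesses, and the ball and the big jar are where they were. One number check on the box and jar tops, then I hand in.

```bash
python3 - <<'E'
from h import *
m=env.camera_model("top")
for n,p,z in [("box",(194.9,296.8),46),("jar",(297,297.5),88),("stamp",(351.5,300),80)]: print(n,plane(m,[p],z).round(1))
E
```

```text
box [[435.6 169.8  46. ]]
jar [[435.7 -13.8  88. ]]
stamp [[ 433.9 -106.4   80. ]]
```

```bash
python3 -c "
from workcell import env
print(env.job_done())"
```

```text
the job is handed in; nothing more can be done
None
```

All four pieces stand upright in their own recesses, about 3 mm off centre where I measured (box, jar and stamp). The ball looks undisturbed, and I handed the job in at about 36 s; no verdict came back.

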